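# Dock the bean crate behind the lip of the loading ramp

## Task

Slide the blue crate of bean tubs into the white loading ramp and push it up the slope, against the springy rubber pad at the top, until its rear edge drops down behind the yellow lip and it lies flat on the ramp floor, held there by the lip after you let go. Push gently and feel for it: do not ram it into the pad, do not lift it over, and leave the steel cup, the red dripper and the lidded tub standing where they are.

Things in the scene. Friction and masses are not known exactly. Their poses are not given: they have to be found in the camera images.
- crate: Blue crate, 130 long (x) x 110 wide (y) x 45 high, with four fixed bean tubs (lid tops 55 up); 0.5 to 0.85 kg. Orange soft-rubber push ledge along the whole rear: 14 deep, 24 high, flush with the underside, rear face at x = -79; 144 overall. Origin: centre of the 130 x 110 underside; x points forwards (up the ramp first), z up. Push the ledge; 22 N at most.
- tail (a point): Middle of the crate's rear bottom edge (crate x = -79, z = 0), the edge that must drop behind the lip. Axes as the crate. Friction at the fingertips can hold this edge up while they push: past the lip, ease it down by hand while still pushing, and only then back off. Let go earlier, the crate slides back down.
- deck: White slippery ramp floor rising 15 degrees, 355 long, 118 wide between wooden side guides 18 high. Origin: middle of its foot, on the surface, at counter level; x points up the slope, y across (left when looking up), z square to the floor. Before the foot two wooden cheeks on the counter, 26 high, run 75 back and open out to about 170 to funnel the crate in.
- lip_zone (a point): Marks the middle of where the yellow lip may be (ramp floor, 150 up the slope), not the lip itself. The lip bar crosses the lane: 7 high, downhill lead-in 26 long, flat top 8, square uphill back face. Lip and pad are one stop set clamped by hand: the back face is anywhere from 130 to 170 up from the foot, not measured; feel or see it. Axes as the ramp.
- pad_zone (a point): Marks the middle of where the rubber pad's face may be (289 up the slope, 22 above the floor). Pad: 90 wide, 10 to 34 above the floor, on a spring up the slope: 2 N to start, 1.5 N more per mm, 22 mm travel. Lip back face to free pad is 139, crate 144: press the pad in 5 to 6 mm (push of 12 to 16 N in all) before the rear edge can drop. The spring then holds the crate to the lip.
- steel_cup: Bystander: steel cup, 72 across, 60 high, beside the ramp on the far side. Origin at the centre of its foot.
- dripper: Bystander: red coffee dripper with a white filter, 88 across, 62 high, on the far side. Origin at the centre of its foot.
- tub: Bystander: lidded bean tub, 72 across, 62 high, on the far side. Origin at the centre of its foot.
Things that resemble listed ones, but are neither listed nor needed, are in the scene too. There is more than one size of the crate; the one meant has the size given above.

How it is judged:
On the way, in this order (a step that is already met when the one before it is completed fails the run):
1. the crate is between the guides, on the slope (x of crate in the frame of deck above 0.04 m and y of crate in the frame of deck between -0.01 and 0.01 m), for 0.1 s.
2. the crate's rear edge has dropped behind the lip and it lies flat on the ramp floor (z of tail in the frame of deck between -0.004 and 0.003 m and z of crate in the frame of deck below 0.003 m and x of crate in the frame of deck between 0.2 and 0.26 m and angle between the z axis of crate and the z axis of deck, either way round below 0.03 rad), for 0.3 s.
At the end, for the whole second after the job is handed in: The crate lies flat on the ramp floor uphill of the lip (rear edge and middle within 3 mm of the floor, tilt to it under 0.03 rad), held by the lip, at rest (all of step 2 and linear speed of crate below 0.01 m/s); the robot touches nothing.
It fails at once if the robot presses on the crate with more than 22 N while it is on the ramp (x of crate in the frame of deck above 0.04 m and contact force between any of the fingers, the arm and crate above 22 N).
It fails at once if the crate is lifted off the ramp (more than 25 mm) instead of pushed (x of crate in the frame of deck above -0.02 m and z of crate in the frame of deck above 0.025 m).
It fails at once if a bystander is shoved more than 25 mm or tipped (distance of any of steel_cup, dripper, tub from where it was at the start of the episode above 0.025 m or angle between any of steel_cup, dripper, tub's own z axis and vertical above 0.4 rad).
It also fails if it takes over 58 s, if anything falls off the work surface, if the arm or the gripper's body presses on something with over 40 N, if the wrist force passes 120 N, or if a joint passes its speed limit or range.

## Robot

A 6-joint arm with a two-finger parallel gripper is mounted at the origin on the work surface. World frame = base frame: x ahead of the robot, y to its left, z up, the work surface at z = 0. Lengths are in m, angles in rad, forces in N, time in s.
With the tool pointing down it reaches from about 0.225 to 0.875 m from the base axis. Payload 3.4 kg.
Tool frame: the origin (TCP) lies at the very end of the fingers, on their centre line; the grasp point (between the pads) lies 19 mm behind it; z points along the fingers, x is the direction in which the jaws open and shut, and the axes are right-handed (so a half turn about z gives the same grasp; the last joint's range is limited). The gripper opens to 85 mm and grips with 20 to 120 N. Pads are 22 mm wide; open, the fingers measure 114 mm over their backs; the gripper's body (76 mm by 85 mm) begins 54 mm behind the grasp point. The pads swing forward as they close: fully open they stand 13 mm farther back than shut.
Start: joints at [-1.287, 0.276, 1.505, -0, 1.361, -0.121], TCP at [0.226, -0.529, 0.231] pointing down, gripper open.
Joint ranges: [-2.89, 2.89], [-0.75, 2.08], [0.22, 2.7], [-1.18, 4.32], [0.11, 2.71], [-2.7, 2.7]. Speed limits (rad/s): [2.57, 2.57, 3.14, 3.14, 3.14, 3.14].

## Interface

Orientations are given as a unit quaternion [w, x, y, z].
In Python, from rig import manip gives the robot as it stands.
- The arm moves only by the tool send_rows, never from a script. Its argument "increments" is a list of rows, each a list of 5 numbers: the opening, from 0 (shut) to 1 (fully open), then the shift along the tool's x, y, z in m, then the turn about the tool's z in rad. A call has 1 to 8 rows; each row shifts and turns the commanded pose from where the row before left it, along the tool's axes as they then stand; what a row does not reach is not made up. A row lasts 1/8 s, in which the tool goes at most 62.5 mm and 10.7 degrees, less where a joint would pass 70% of its speed; a pose out of reach is approached as far as the arm can. A call is refused whole if a number of a shift passes 0.0625 or a number of a turn 0.188, either way. A call with a gripper value outside its range is refused whole. The fingers move at their own pace and stop on an object; "squeeze" is the grip in N (left out, the last holds). Time passes only in rows, so rows that do not move let the fingers close. It gives the time, the measured TCP pose, the force and the opening at its end, in the units of the state.
- manip.get_state(): the state, without advancing time (a new reading comes with each control period).
- manip.get_image(name): name is "scene" or "top" or "wrist"; returns the picture (384x512x3 uint8, red, green, blue); there is no depth.
- manip.calibration(name): a dict with "fx", "fy", "cx", "cy" (pixels), "camera_from_world" (4x4, takes a point from world to camera coordinates). Camera axes: x right, y up, looking along -z (the intrinsics and any distortion apply to the point x, -y, -z); pixel columns grow to the right and rows downward; lengths in m; the calibration is good to about 2 mm. The wrist camera is an equidistant fisheye: a pixel r from the principal point sees the ray r / f radians off the axis. A picture is of the moment at which its call begins: read the wrist's pose just before it. calibration takes no time and is no camera call; for the wrist camera it gives the pose at the moment of the call.
- manip.sign_off(): hands the job in, once; it reports no verdict.
The state is a dict: "clock": time; "qpos": joint angles; "qd": joint speeds; "effort": joint torques, N m; "position": TCP position; "ee_rot": TCP orientation; "contact_force": force on the tool from outside, world axes, zero at the start; "moment": the same for the moment, N m; "width": finger opening in m.
Only numpy, scipy, OpenCV 4.12 (cv2) and the standard library are available. Lean on these libraries where they do the work, as an engineer would, in place of code of your own. Each camera call takes 0.05 s, during which the arm holds its last target.

## Working session

There is one attempt and no reset: what is moved stays moved. The work goes in short steps, Python scripts to look and compute and a tool call to move; the robot and the scene stay as the last step left them, time stands still between calls to the robot, and variables do not carry over. Pictures are saved under pics/ and viewed, and the job is handed in when it is done.

Besides the shell and the picture viewer there is one more tool, called after "Call:" as a command line: name --pt "numbers of a row" for each row, then --argument value for the rest. send_rows: Moves the arm, as the interface text tells. Its arguments: {"type":"object","properties":{"increments":{"type":"array","items":{"type":"array","items":{"type":"number"}}},"squeeze":{"type":"number"}},"required":["increments"]}

```bash
mkdir -p pics; ls
python3 - <<'E'
from rig import manip
import cv2
for n in("scene","top","wrist"):
    im=manip.get_image(n); cv2.imwrite(f"pics/a_{n}.png",im[:,:,::-1])
    c=manip.calibration(n); print(n,{k:(v if not hasattr(v,'round') else v.round(3)) if not isinstance(v,list) else v for k,v in c.items()})
print(manip.get_state())
E
```

```text
pics
scene {'fx': 454.5708463913843, 'fy': 454.5708463913843, 'cx': 261.66339584188603, 'cy': 192.33336163871317, 'camera_from_world': array([[ 0.804,  0.594, -0.007, -0.464],
       [-0.332,  0.459,  0.824,  0.124],
       [ 0.493, -0.66 ,  0.566, -1.431],
       [ 0.   ,  0.   ,  0.   ,  1.   ]])}
top {'fx': 404.8688894456101, 'fy': 404.8688894456101, 'cx': 257.19859262686435, 'cy': 191.11835951832302, 'camera_from_world': array([[ 0.017, -0.999, -0.027, -0.004],
       [ 0.996,  0.015,  0.09 , -0.544],
       [-0.09 , -0.028,  0.996, -1.057],
       [ 0.   ,  0.   ,  0.   ,  1.   ]])}
wrist {'fx': 297.3186396354542, 'fy': 297.3186396354542, 'cx': 255.7808060207397, 'cy': 191.7999998301144, 'camera_from_world': array([[ 0.394, -0.919, -0.001, -0.574],
       [ 0.87 ,  0.373, -0.323,  0.042],
       [ 0.297,  0.126,  0.946, -0.381],
       [ 0.   ,  0.   ,  0.   ,  1.   ]])}
{'clock': 0.15, 'qpos': array([-1.28701445e+00,  2.76480180e-01,  1.50580821e+00,  3.89892583e-05,
        1.36068789e+00, -1.20978483e-01]), 'qd': array([ 0.00074536, -0.00126202, -0.00502208,  0.00093552, -0.00141453,
       -0.00041599]), 'effort': array([ 1.28447329e-03, -4.17145836e+01, -2.46034706e+01, -1.52097273e-04,
        7.54547917e-03, -2.12225996e-05]), 'position': array([ 0.22634958, -0.52817383,  0.23063465]), 'ee_rot': array([-4.62320779e-04,  8.34802470e-01, -5.50549142e-01, -5.15004011e-04]), 'contact_force': array([ 0.26826965, -0.8996239 ,  0.39109717]), 'moment': array([-0.02124896, -0.00304166,  0.04425789]), 'width': 0.08502716245140823}
```

View pics/a_scene.png

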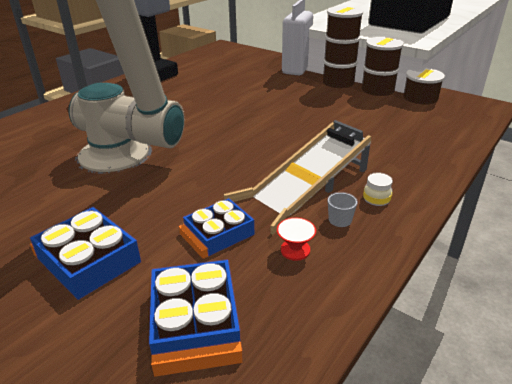

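View pics/a_top.png

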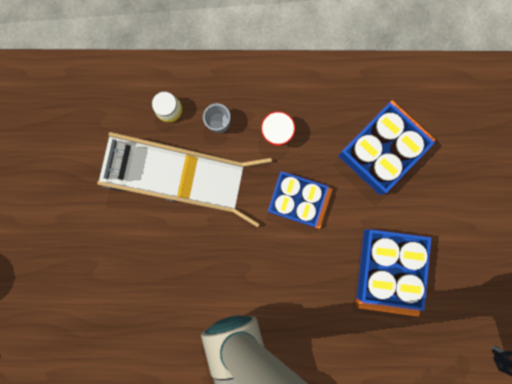

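View pics/a_wrist.png

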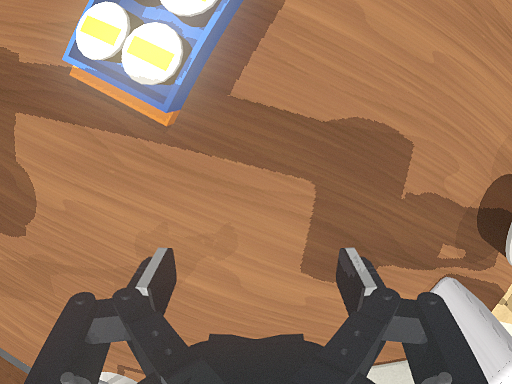

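Pixels in top: crate candidates are at (300,200) small by the ramp, (388,147) large and turned, and (396,270) large. At about 380 px/m, the listed 144 x 110 mm gives about 55 x 42 px, so only the small one by the ramp should fit. I'll measure and enlarge it to confirm.

```bash
cat > h.py <<'E'
import numpy as np, cv2
from rig import manip
def ray(c,u,v):
    T=np.array(c["camera_from_world"]);R=T[:3,:3];o=-R.T@T[:3,3]
    d=np.array([(u-c["cx"])/c["fx"],-(v-c["cy"])/c["fy"],-1.]);return o,R.T@d
def onz(c,u,v,z):
    o,d=ray(c,u,v);return o+d*(z-o[2])/d[2]
def proj(c,p):
    T=np.array(c["camera_from_world"]);q=T[:3,:3]@np.asarray(p)+T[:3,3]
    return np.array([c["cx"]+c["fx"]*q[0]/-q[2],c["cy"]-c["fy"]*q[1]/-q[2]])
E
python3 - <<'E'
from h import *
im=cv2.imread("pics/a_top.png");hsv=cv2.cvtColor(im,cv2.COLOR_BGR2HSV)
c=manip.calibration("top")
cv2.imwrite("pics/b_crop.png",cv2.resize(im[120:235,90:345],None,fx=3,fy=3,interpolation=cv2.INTER_CUBIC))
def cont(m,n,z,minA=60):
    cs,_=cv2.findContours(m.astype(np.uint8)*255,cv2.RETR_EXTERNAL,cv2.CHAIN_APPROX_NONE)
    for k in cs:
        if cv2.contourArea(k)<minA: continue
        r=cv2.minAreaRect(k);b=cv2.boxPoints(r)
        P=np.array([onz(c,u,v,z)[:2] for u,v in b])
        print(n,b.round(1).tolist(),"world",P.round(3).tolist(),"sides",np.linalg.norm(P[1]-P[0]).round(3),np.linalg.norm(P[2]-P[1]).round(3),"ctr",P.mean(0).round(4))
H,S,V=cv2.split(hsv)
cont((H>105)&(H<130)&(S>140)&(V>60),"blue",0.045)
cont((H>5)&(H<15)&(S>190)&(V>150),"orange",0.024,20)
cont((H>17)&(H<27)&(S>150)&(V>150),"yellow",0.04)
cont((S<40)&(V>150),"white",0.055)
E
```

```text
blue [[355.8999938964844, 302.70001220703125], [364.20001220703125, 228.60000610351562], [431.79998779296875, 236.10000610351562], [423.5, 310.20001220703125]] world [[0.261, -0.252], [0.449, -0.274], [0.433, -0.446], [0.246, -0.422]] sides 0.189 0.173 ctr [ 0.3475 -0.3484]
blue [[267.5, 211.1999969482422], [280.70001220703125, 170.60000610351562], [327.3999938964844, 185.8000030517578], [314.20001220703125, 226.39999389648438]] world [[0.49, -0.024], [0.597, -0.057], [0.559, -0.179], [0.453, -0.146]] sides 0.112 0.128 ctr [ 0.5247 -0.1015]
blue [[338.0, 155.1999969482422], [389.79998779296875, 100.9000015258789], [433.70001220703125, 142.6999969482422], [382.0, 197.10000610351562]] world [[0.64, -0.207], [0.788, -0.344], [0.676, -0.456], [0.531, -0.32]] sides 0.201 0.158 ctr [ 0.6588 -0.3319]
orange [[355.79998779296875, 306.3999938964844], [357.0, 300.0], [418.5, 311.5], [417.29998779296875, 317.8999938964844]] world [[0.248, -0.256], [0.264, -0.259], [0.239, -0.417], [0.223, -0.413]] sides 0.017 0.159 ctr [ 0.2435 -0.3363]
orange [[316.5, 227.60000610351562], [328.1000061035156, 1
[... 3124 characters left out ...]
.0]] world [[0.749, -0.008], [0.749, -0.085], [0.672, -0.085], [0.671, -0.009]] sides 0.076 0.078 ctr [ 0.7102 -0.047 ]
white [[201.39999389648438, 121.0], [218.39999389648438, 101.19999694824219], [234.5, 115.0], [217.5, 134.89999389648438]] world [[0.725, 0.155], [0.78, 0.111], [0.742, 0.067], [0.689, 0.111]] sides 0.07 0.057 ctr [0.734  0.1107]
white [[146.5, 103.5], [163.5, 86.5], [180.0, 103.0], [163.0, 120.0]] world [[0.772, 0.303], [0.819, 0.259], [0.774, 0.213], [0.727, 0.257]] sides 0.064 0.064 ctr [0.7729 0.2581]
white [[0.0, 49.0], [0.0, 0.0], [511.0, 0.0], [511.0, 49.0]] world [[0.921, 0.713], [1.061, 0.723], [1.063, -0.664], [0.927, -0.659]] sides 0.141 1.387 ctr [0.9927 0.0281]
```

View pics/b_crop.png

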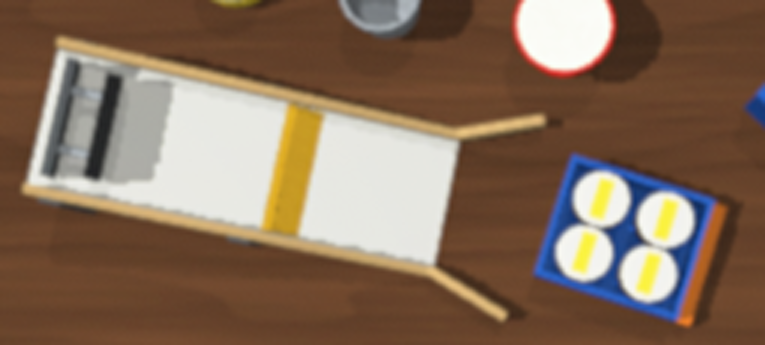

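The crop confirms it. The small crate measures 112 x 128 mm, blue with an orange ledge at (324,208), facing left and slightly up. The other two measure about 160 x 190+ mm. Next I'll measure the ramp frame and the lip.

```bash
cat >> h.py <<'E'
def onplane(c,u,v,p0,n):
    o,d=ray(c,u,v);return o+d*(n@(p0-o))/(n@d)
def deckR(yaw,t=np.radians(15)):
    x=np.array([np.cos(yaw)*np.cos(t),np.sin(yaw)*np.cos(t),np.sin(t)]);y=np.array([-np.sin(yaw),np.cos(yaw),0]);return np.stack([x,y,np.cross(x,y)],1)
E
python3 - <<'E'
from h import *
for cam in("top","scene"):
    im=cv2.imread(f"pics/a_{cam}.png");c=manip.calibration(cam)
    H,S,V=cv2.split(cv2.cvtColor(im,cv2.COLOR_BGR2HSV))
    wh=((S<40)&(V>150)).astype(np.uint8)*255; ye=((H>17)&(H<27)&(S>150)&(V>120)).astype(np.uint8)*255
    # iterate deck frame
    yaw=np.radians(100);O=np.array([.55,.05,0])
    roi=np.zeros_like(wh)
    if cam=="top": roi[128:215,95:248]=255
    else: roi[125:218,250:375]=255
    ys,xs=np.nonzero((wh|ye)&roi)
    for it in range(6):
        R=deckR(yaw)
        P=np.array([R.T@(onplane(c,u,v,O,R[:,2])-O) for u,v in zip(xs,ys)])
        e=[]
        xb=np.arange(.03,.2,.008)
        for a in xb:
            s=P[abs(P[:,0]-a)<.006]
            s=s[abs(s[:,1])<.075]
            e.append((s[:,1].min(),s[:,1].max()))
        e=np.array(e);k0=np.polyfit(xb,e[:,0],1);k1=np.polyfit(xb,e[:,1],1)
        xm=[]
        for b in np.arange(-.04,.041,.01):
            s=P[abs(P[:,1]-b)<.006]; xm.append(s[:,0].min())
        sl=np.polyfit(np.arange(-.04,.041,.01),xm,1)
        yaw+= (k0[0]+k1[0])/2
        O=O+R[:,0]*np.median(xm)+R[:,1]*(k0[1]+k1[1])/2; O[2]=0
    print(cam,"yaw",np.degrees(yaw),"O",O,"edges",k0,k1,"foot slope",sl)
    m=cv2.findNonZero(ye&roi).reshape(-1,2)
    for h in(0,.007):
        Q=np.array([R.T@(onplane(c,u,v,O+R[:,2]*h,R[:,2])-O) for u,v in m])
        print(" lip h",h,[(np.percentile(Q[abs(Q[:,1]-b)<.008][:,0],[1,99])).round(4).tolist() for b in(-.03,0,.03)], Q[:,1].min(),Q[:,1].max())
E
```

```text
top yaw 79.80406958148612 O [0.55598046 0.05648137 0.        ] edges [ 0.00632563 -0.05822117] [-0.00632899  0.05821872] foot slope [0.00955593 0.0002271 ]
 lip h 0 [[0.128, 0.1557], [0.1277, 0.1559], [0.1279, 0.156]] -0.05586246215119319 0.05664136904845773
 lip h 0.007 [[0.1285, 0.156], [0.1281, 0.1561], [0.1282, 0.1562]] -0.05491048047668591 0.05687093981982787
scene yaw 80.1637623135069 O [0.54948597 0.05758017 0.        ] edges [-0.00866189 -0.05018902] [0.00866207 0.05019325] foot slope [ 0.00170365 -0.00010679]
 lip h 0 [[0.1257, 0.1602], [0.1268, 0.1602], [0.1263, 0.1602]] -0.22172277194263226 0.05489264844665129
 lip h 0.007 [[0.1209, 0.1551], [0.1218, 0.1551], [0.1213, 0.155]] -0.22560534653759481 0.04874582103124557
```

Top view results:
- **Ramp:** foot at (0.556, 0.057), heading about 79.8°.
- **Lip:** back face about 157 mm up the slope.
- **Crate:** heading about 73°, only about 3 mm off the ramp axis, rear face centre at (0.501, -0.177).

Next I'll turn the tool square to the ledge and go behind it.

Call:
send_rows --pt "0.5 0 0 0 -0.174" --pt "0.5 0 0 0 -0.174" --pt "0.5 0 0 0 -0.174" --pt "0.5 0 0 0 -0.174" --pt "0.5 0 0 0 -0.174" --pt "0.5 0 0 0 0" --squeeze 40

```text
clock: 0.9
position: [0.2264, -0.5284, 0.231]
ee_rot: [-0.0, 0.989, -0.148, -0.0]
contact_force: [0.0, 0.6, 0.8]
width: 0.0426
```

Call:
send_rows --pt "0.5 0.023 -0.054 0 0" --pt "0.5 0.023 -0.054 0 0" --pt "0.5 0.023 -0.054 0 0" --pt "0.5 0.023 -0.054 0 0" --pt "0.5 0.023 -0.054 0 0" --pt "0.5 0.023 -0.054 0 0" --pt "0.5 0.023 -0.054 0 0" --pt "0.5 0 0 0 0"

```text
clock: 1.9
position: [0.4928, -0.2106, 0.2311]
ee_rot: [-0.001, 0.989, -0.146, 0.0]
contact_force: [-0.5, -0.3, -0.6]
width: 0.0423
```

Call:
send_rows --pt "0.5 0 0 0.06 0" --pt "0.5 0 0 0.06 0" --pt "0.5 0 0 0.05 0" --pt "0.5 0 0 0.025 0" --pt "0.5 0 0 0 0"

```text
clock: 2.52
position: [0.4885, -0.214, 0.0344]
ee_rot: [-0.001, 0.989, -0.149, -0.003]
contact_force: [0.2, -0.4, 0.6]
width: 0.0425
```

```bash
cat > look.py <<'E'
import sys
from h import *
t=sys.argv[1]; cams=sys.argv[2:]
s=manip.get_state();print("t",s["clock"].__round__(2),"tcp",s["position"].round(4),"F",s["contact_force"].round(2),"w",s["width"].__round__(4))
w,x,y,z=s["ee_rot"];print("tool x angle",np.degrees(np.arctan2(2*(x*y+w*z),1-2*(y*y+z*z))).round(2))
if cams:
    out=[manip.get_image(n)[:,:,::-1] for n in cams]
    crop=[]
    for n,i in zip(cams,out):
        if n=="top": i=cv2.resize(i[90:260,90:345],None,fx=2,fy=2,interpolation=cv2.INTER_CUBIC)
        if n=="scene": i=cv2.resize(i[90:290,170:400],None,fx=2,fy=2,interpolation=cv2.INTER_CUBIC)
        cv2.imwrite(f"pics/{t}_{n}.png",i)
E
python3 look.py c top wrist
```

```text
t 2.52 tcp [ 0.4885 -0.214   0.0344] F [ 0.24 -0.36  0.61] w 0.0425
tool x angle -17.11
```

View pics/c_top.png

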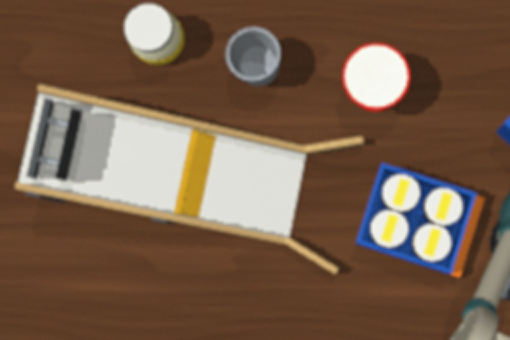

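View pics/c_wrist.png

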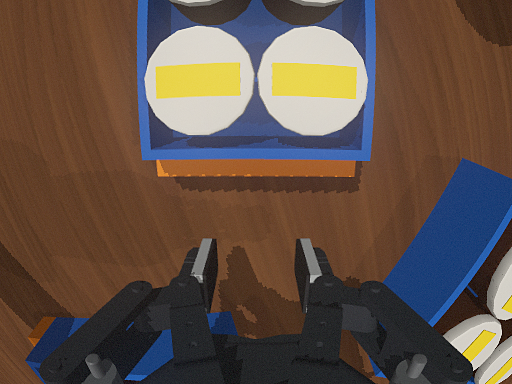

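The crate is square to the tool: ledge edge at rows 160-178, columns 158-355, with the fingers centred at about column 252. I'll lower to ledge height, make contact, then push while turning about 7° and shifting sideways onto the ramp axis.

Call:
send_rows --pt "0.5 0 0 0.02 0" --pt "0.5 0 -0.01 0 0" --pt "0.5 0 -0.01 0 0" --pt "0.5 0 -0.003 0 0" --pt "0.5 0 -0.003 0 0" --pt "0.5 0 -0.003 0 0" --pt "0.5 0 0 0 0"

```text
clock: 3.5
position: [0.4996, -0.1866, 0.0166]
ee_rot: [0.0, 0.989, -0.147, 0.001]
contact_force: [0.3, -1.3, 0.8]
width: 0.0425
```

Call:
send_rows --pt "0.5 0.002 -0.008 0 -0.015" --pt "0.5 0.002 -0.008 0 -0.015" --pt "0.5 0.002 -0.008 0 -0.015" --pt "0.5 0.002 -0.008 0 -0.015" --pt "0.5 0.002 -0.008 0 -0.015" --pt "0.5 0 0 0 0"

```text
clock: 4.25
position: [0.5199, -0.1492, 0.0163]
ee_rot: [-0.0, 0.994, -0.11, 0.0]
contact_force: [0.1, -0.9, 0.3]
width: 0.0426
```

```bash
python3 look.py d top wrist
```

```text
t 4.25 tcp [ 0.5199 -0.1492  0.0163] F [ 0.07 -0.91  0.25] w 0.0426
tool x angle -12.63
```

View pics/d_top.png

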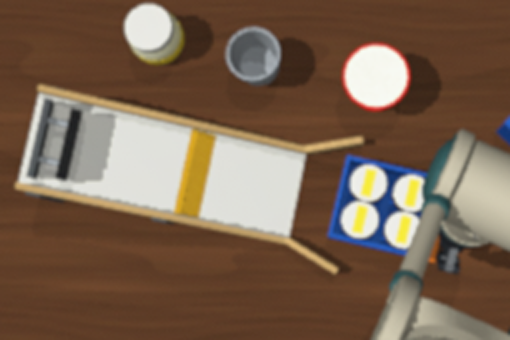

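View pics/d_wrist.png

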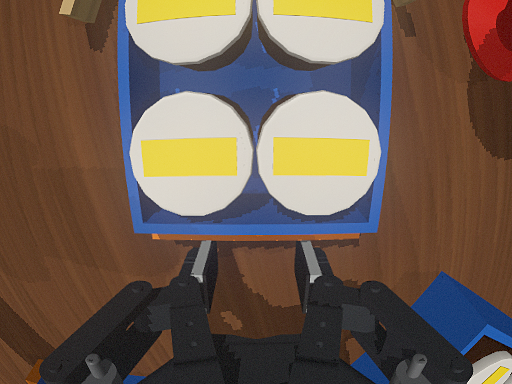

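Contact is good: ledge at row 237, fingers centred, tool about 1 mm off the ramp axis. I'll lower 6 mm, finish the turn and push along the axis into the funnel.

Call:
send_rows --pt "0.5 0 -0.006 0.003 -0.014" --pt "0.5 0 -0.008 0.003 -0.014" --pt "0.5 0 -0.008 0 -0.014" --pt "0.5 0 -0.008 0 0" --pt "0.5 0 -0.008 0 0" --pt "0.5 0 -0.008 0 0" --pt "0.5 0 -0.008 0 0" --pt "0.5 0 0 0 0"

```text
clock: 5.35
position: [0.5294, -0.0964, 0.0102]
ee_rot: [-0.0, 0.996, -0.089, -0.0]
contact_force: [-0.1, -1.7, -0.1]
width: 0.043
```

```bash
cat >> look.py <<'E'
O=np.array([.556,.0565,0]);R=deckR(np.radians(79.8));p=s["position"]-O
print("deck horiz fwd %.1f lat %.1f mm z %.1f | deck frame"%(1e3*(p@[.1771,.9842,0]),1e3*(p@[-.9842,.1771,0]),1e3*p[2]),(1e3*(R.T@p)).round(1),"Fdeck",(R.T@s["contact_force"]).round(1))
E
python3 look.py e top wrist scene
```

```text
t 5.35 tcp [ 0.5294 -0.0964  0.0102] F [-0.09 -1.68 -0.06] w 0.043
tool x angle -10.25
deck horiz fwd -155.2 lat -1.0 mm z 10.2 | deck frame [-147.3   -0.9   50. ] Fdeck [-1.6 -0.2  0.4]
```

View pics/e_top.png

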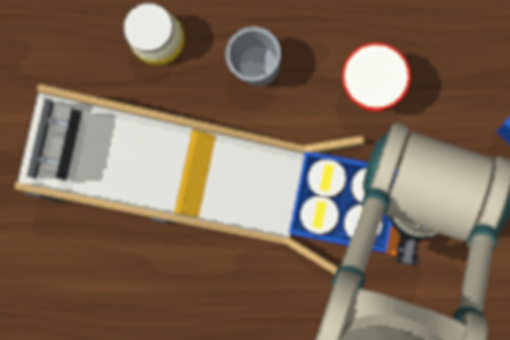

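View pics/e_scene.png

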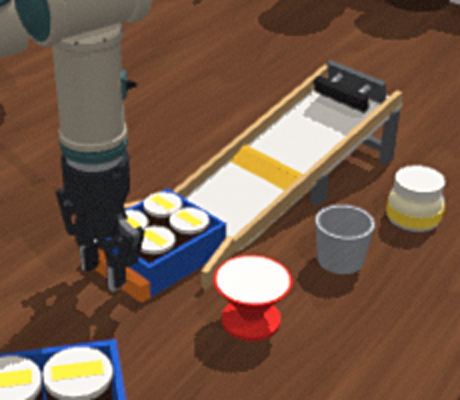

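View pics/e_wrist.png

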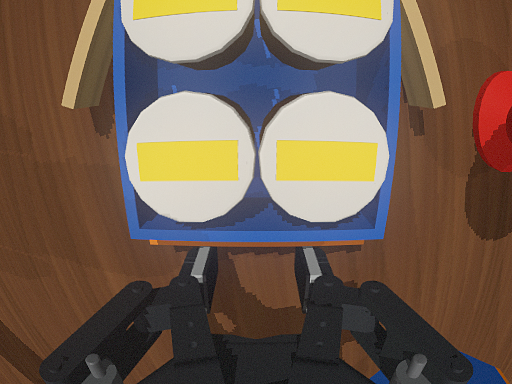

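The crate nose is at the foot between the cheeks (top view, front edge at column 300), square and centred, with about 1.7 N of push. Continuing up the slope.

Call:
send_rows --pt "0.5 0 -0.006 0 0" --pt "0.5 0 -0.006 0 0" --pt "0.5 0 -0.006 0 0" --pt "0.5 0 -0.006 0 0" --pt "0.5 0 -0.006 0 0" --pt "0.5 0 -0.006 0 0"

```text
clock: 6.25
position: [0.536, -0.0614, 0.0103]
ee_rot: [0.0, 0.996, -0.089, -0.0]
contact_force: [-0.8, -2.3, -2.1]
width: 0.0424
```

Call:
send_rows --pt "0.5 0 -0.006 0 0" --pt "0.5 0 -0.006 0 0" --pt "0.5 0 -0.006 0 0" --pt "0.5 0 -0.006 0 0" --pt "0.5 0 -0.006 0 0" --pt "0.5 0 -0.006 0 0"

```text
clock: 7.0
position: [0.5424, -0.026, 0.0103]
ee_rot: [0.0, 0.996, -0.089, -0.0]
contact_force: [-1.7, -2.9, -1.9]
width: 0.0428
```

```bash
python3 look.py f scene wrist
```

```text
t 7.0 tcp [ 0.5424 -0.026   0.0103] F [-1.68 -2.93 -1.92] w 0.0428
tool x angle -10.25
deck horiz fwd -83.6 lat -1.2 mm z 10.3 | deck frame [-78.1  -1.2  31.6] Fdeck [-3.6  1.1 -1. ]
```

View pics/f_scene.png

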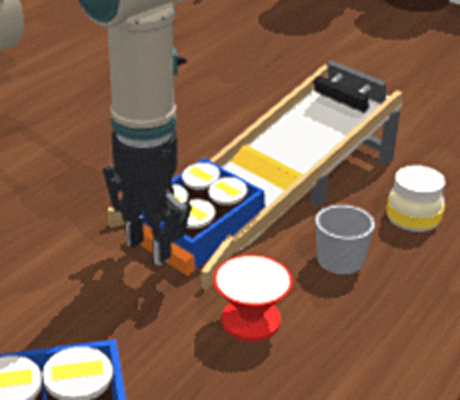

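View pics/f_wrist.png

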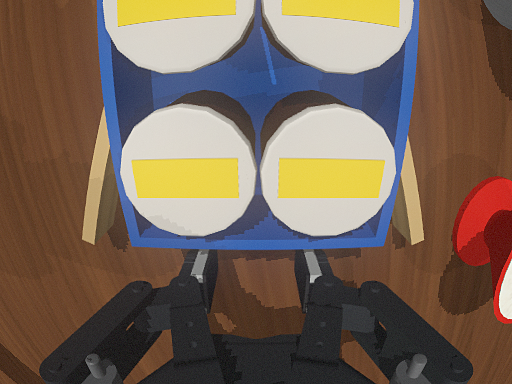

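The crate is nosing up with pushes of 3-4 N and no snag. Continuing until the tail reaches the foot.

Call:
send_rows --pt "0.5 0 -0.006 0 0" --pt "0.5 0 -0.006 0 0" --pt "0.5 0 -0.006 0 0" --pt "0.5 0 -0.006 0 0" --pt "0.5 0 -0.006 0 0" --pt "0.5 0 -0.006 0 0"

```text
clock: 7.85
position: [0.5487, 0.0095, 0.0102]
ee_rot: [0.0, 0.996, -0.089, -0.0]
contact_force: [-0.1, -2.9, -1.8]
width: 0.0428
```

Call:
send_rows --pt "0.5 0 -0.006 0 0" --pt "0.5 0 -0.006 0 0" --pt "0.5 0 -0.006 0 0" --pt "0.5 0 -0.006 0 0" --pt "0.5 0 -0.006 -0.001 0"

```text
clock: 8.48
position: [0.5539, 0.0389, 0.0111]
ee_rot: [0.0, 0.996, -0.089, -0.0]
contact_force: [-0.5, -2.8, -2.3]
width: 0.0428
```

```bash
python3 look.py g scene wrist
```

```text
t 8.47 tcp [0.5539 0.0389 0.0111] F [-0.49 -2.84 -2.26] w 0.0428
tool x angle -10.26
deck horiz fwd -17.7 lat -1.0 mm z 11.1 | deck frame [-14.2  -1.   15.3] Fdeck [-3.4 -0.  -1.4]
```

View pics/g_scene.png

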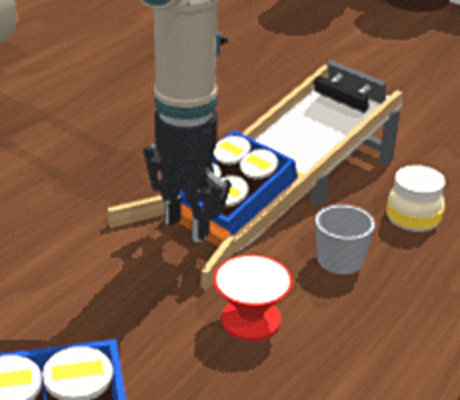

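View pics/g_wrist.png

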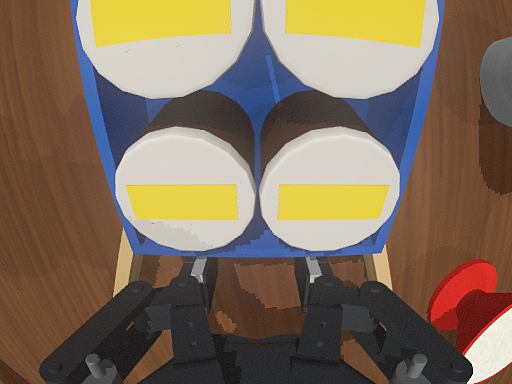

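Tail is about at the foot, push about 3.4 N. Now moving up parallel to the slope (1.6 mm rise per 6 mm).

Call:
send_rows --pt "0.5 0 -0.006 -0.0016 0" --pt "0.5 0 -0.006 -0.0016 0" --pt "0.5 0 -0.006 -0.0016 0" --pt "0.5 0 -0.006 -0.0016 0" --pt "0.5 0 -0.006 -0.0016 0" --pt "0.5 0 0 0 0"

```text
clock: 9.32
position: [0.5598, 0.069, 0.0196]
ee_rot: [-0.001, 0.996, -0.089, 0.0]
contact_force: [-0.4, 0.1, -0.4]
width: 0.0427
```

```bash
python3 look.py h
```

```text
t 9.32 tcp [0.5598 0.069  0.0196] F [-0.43  0.1  -0.39] w 0.0427
tool x angle -10.25
deck horiz fwd 13.0 lat -1.6 mm z 19.6 | deck frame [17.7 -1.6 15.6] Fdeck [-0.1  0.4 -0.4]
```

Call:
send_rows --pt "0.5 0 -0.006 -0.0016 0" --pt "0.5 0 -0.006 -0.0016 0" --pt "0.5 0 -0.006 -0.0018 0" --pt "0.5 0 -0.006 -0.0019 0" --pt "0.5 0 -0.006 -0.002 0" --pt "0.5 0 0 0 0"

```text
clock: 10.07
position: [0.5652, 0.0986, 0.0285]
ee_rot: [-0.001, 0.996, -0.089, 0.0]
contact_force: [0.4, 0.1, 0.0]
width: 0.0428
```

```bash
python3 look.py i scene wrist
```

```text
t 10.07 tcp [0.5652 0.0986 0.0285] F [0.42 0.07 0.02] w 0.0428
tool x angle -10.24
deck horiz fwd 43.0 lat -1.6 mm z 28.5 | deck frame [49.  -1.6 16.4] Fdeck [ 0.1 -0.4 -0. ]
```

View pics/i_scene.png

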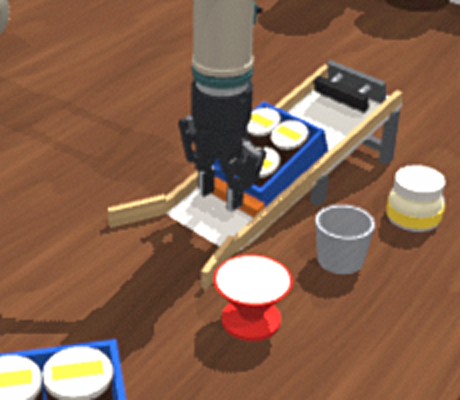

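View pics/i_wrist.png

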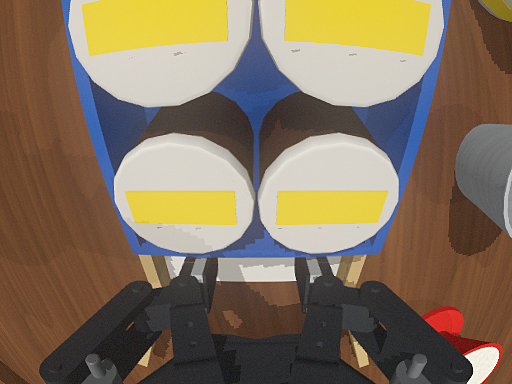

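The crate sits square between the guides and follows freely (force about 0 at rest, tail about 62 mm up). Before it tips over the lip I'll raise the fingers slightly so they stay mid-ledge.

Call:
send_rows --pt "0.5 0 -0.005 -0.0018 0" --pt "0.5 0 -0.005 -0.0018 0" --pt "0.5 0 -0.005 -0.002 0" --pt "0.5 0 -0.005 -0.002 0" --pt "0.5 0 -0.005 -0.002 0" --pt "0.5 0 0 0 0"

```text
clock: 10.92
position: [0.5696, 0.1229, 0.0382]
ee_rot: [-0.0, 0.996, -0.089, 0.0]
contact_force: [-0.5, -1.4, 0.3]
width: 0.0428
```

```bash
python3 look.py j scene
```

```text
t 10.93 tcp [0.5696 0.1229 0.0382] F [-0.51 -1.43  0.33] w 0.0428
tool x angle -10.24
deck horiz fwd 67.8 lat -1.6 mm z 38.2 | deck frame [75.3 -1.6 19.3] Fdeck [-1.4  0.2  0.7]
```

View pics/j_scene.png

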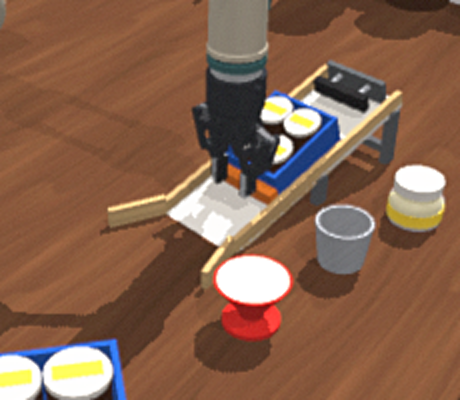

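Call:
send_rows --pt "0.5 0 -0.005 -0.0013 0" --pt "0.5 0 -0.005 -0.0013 0" --pt "0.5 0 -0.005 -0.0013 0" --pt "0.5 0 -0.005 -0.0013 0" --pt "0.5 0 -0.005 -0.0013 0" --pt "0.5 0 0 0 0"

```text
clock: 11.72
position: [0.5739, 0.146, 0.0451]
ee_rot: [0.001, 0.996, -0.089, 0.0]
contact_force: [-2.2, -6.2, 5.2]
width: 0.0428
```

```bash
python3 look.py k scene wrist
```

```text
t 11.72 tcp [0.5739 0.146  0.0451] F [-2.19 -6.17  5.15] w 0.0428
tool x angle -10.21
deck horiz fwd 91.3 lat -1.8 mm z 45.1 | deck frame [99.8 -1.8 19.9] Fdeck [-4.9  1.1  6.6]
```

View pics/k_scene.png

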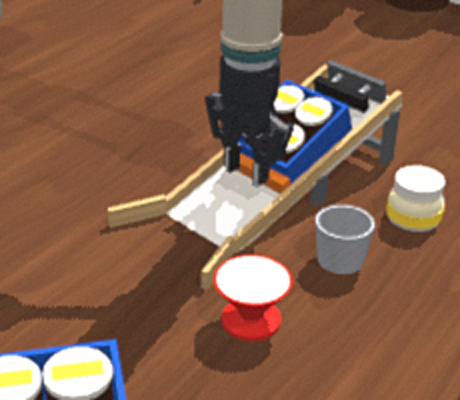

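View pics/k_wrist.png

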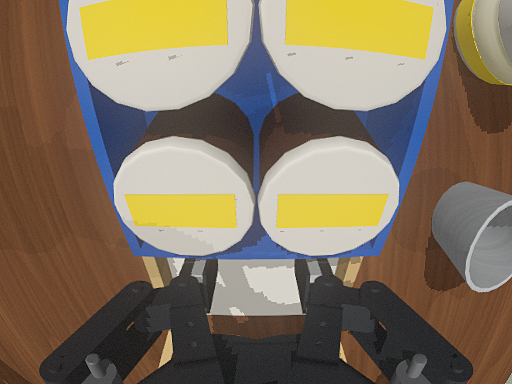

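The tool feels 5 N upwards: the crate is pitching over the lip and friction holds its tail down. I'll follow it up a few mm.

Call:
send_rows --pt "0.5 0 0 -0.0015 0" --pt "0.5 0 0 -0.0015 0" --pt "0.5 0 0 0 0"

```text
clock: 12.2
position: [0.5739, 0.1474, 0.0473]
ee_rot: [-0.0, 0.996, -0.089, 0.0]
contact_force: [0.1, -0.8, -0.8]
width: 0.0428
```

```bash
python3 look.py l
```

```text
t 12.2 tcp [0.5739 0.1474 0.0473] F [ 0.07 -0.75 -0.84] w 0.0428
tool x angle -10.27
deck horiz fwd 92.6 lat -1.5 mm z 47.3 | deck frame [101.7  -1.5  21.7] Fdeck [-0.9 -0.2 -0.6]
```

Call:
send_rows --pt "0.5 0 -0.004 -0.001 0" --pt "0.5 0 -0.004 -0.001 0" --pt "0.5 0 -0.004 -0.001 0" --pt "0.5 0 -0.004 -0.001 0" --pt "0.5 0 0 0 0"

```text
clock: 12.82
position: [0.5768, 0.1633, 0.0515]
ee_rot: [-0.0, 0.996, -0.089, 0.0]
contact_force: [-0.6, -0.3, -0.1]
width: 0.0427
```

```bash
python3 look.py m scene
```

```text
t 12.82 tcp [0.5768 0.1633 0.0515] F [-0.56 -0.35 -0.06] w 0.0427
tool x angle -10.25
deck horiz fwd 108.8 lat -1.5 mm z 51.5 | deck frame [118.4  -1.5  21.6] Fdeck [-0.4  0.5  0.1]
```

View pics/m_scene.png

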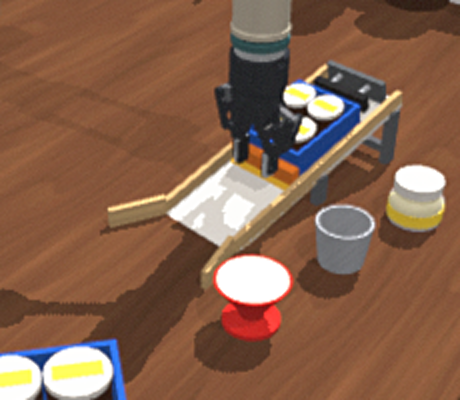

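Call:
send_rows --pt "0.5 0 -0.004 -0.001 0" --pt "0.5 0 -0.004 -0.001 0" --pt "0.5 0 -0.003 -0.0007 0" --pt "0.5 0 0 0 0"

```text
clock: 13.38
position: [0.5786, 0.1738, 0.0541]
ee_rot: [-0.0, 0.996, -0.089, 0.0]
contact_force: [-0.4, -0.8, -0.9]
width: 0.0427
```

```bash
python3 look.py n wrist top scene
```

```text
t 13.38 tcp [0.5786 0.1738 0.0541] F [-0.4  -0.76 -0.9 ] w 0.0427
tool x angle -10.25
deck horiz fwd 119.5 lat -1.5 mm z 54.1 | deck frame [129.4  -1.5  21.3] Fdeck [-1.   0.3 -0.7]
```

View pics/n_wrist.png

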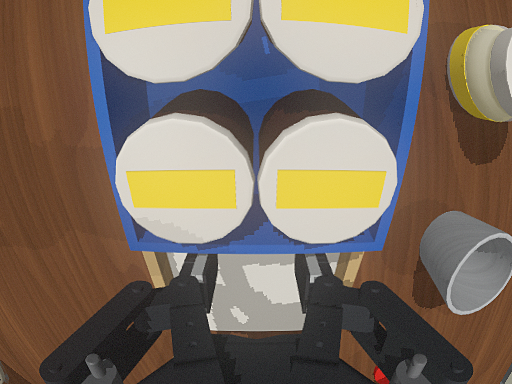

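View pics/n_top.png

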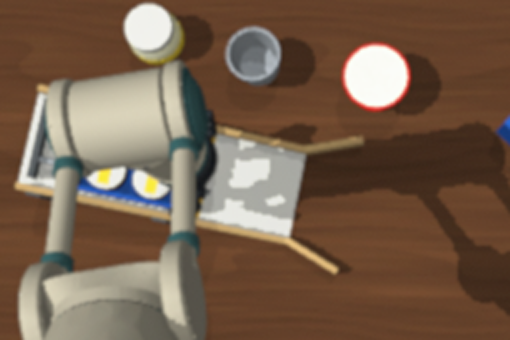

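View pics/n_scene.png

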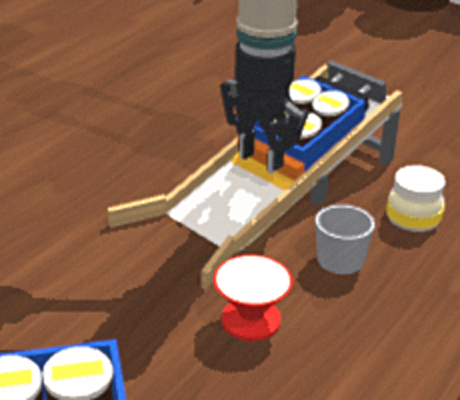

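Tail is about 142 mm up, nearly at the lip top. Feeling forward in 2 mm rows.

Call:
send_rows --pt "0.5 0 -0.002 -0.0005 0" --pt "0.5 0 -0.002 -0.0005 0" --pt "0.5 0 -0.002 -0.0005 0" --pt "0.5 0 0 0 0"

```text
clock: 14.02
position: [0.5796, 0.1795, 0.0554]
ee_rot: [-0.0, 0.996, -0.089, -0.0]
contact_force: [-0.3, -2.3, -0.8]
width: 0.0429
```

```bash
python3 look.py o
```

```text
t 14.03 tcp [0.5796 0.1795 0.0554] F [-0.32 -2.31 -0.78] w 0.0429
tool x angle -10.25
deck horiz fwd 125.2 lat -1.4 mm z 55.4 | deck frame [135.3  -1.4  21.1] Fdeck [-2.4 -0.1 -0.1]
```

Call:
send_rows --pt "0.5 0 -0.002 -0.0005 0" --pt "0.5 0 -0.001 -0.0003 0" --pt "0.5 0 0 0 0"

```text
clock: 14.4
position: [0.5801, 0.1824, 0.0563]
ee_rot: [-0.0, 0.996, -0.089, 0.0]
contact_force: [-1.4, -1.8, -1.6]
width: 0.0427
```

```bash
python3 look.py p
```

```text
t 14.4 tcp [0.5801 0.1824 0.0563] F [-1.36 -1.8  -1.63] w 0.0427
tool x angle -10.25
deck horiz fwd 128.2 lat -1.4 mm z 56.3 | deck frame [138.4  -1.4  21.2] Fdeck [-2.4  1.  -1.1]
```

Call:
send_rows --pt "0.5 0 -0.001 -0.0003 0" --pt "0.5 0 -0.001 -0.0003 0" --pt "0.5 0 -0.001 -0.0003 0" --pt "0.5 0 0 0 0"

```text
clock: 14.9
position: [0.5804, 0.1848, 0.057]
ee_rot: [0.0, 0.996, -0.089, -0.0]
contact_force: [-0.9, -4.2, -3.2]
width: 0.0427
```

```bash
python3 look.py q scene wrist
```

```text
t 14.9 tcp [0.5804 0.1848 0.057 ] F [-0.92 -4.21 -3.2 ] w 0.0427
tool x angle -10.24
deck horiz fwd 130.6 lat -1.3 mm z 57.0 | deck frame [140.9  -1.3  21.3] Fdeck [-5.   0.2 -2. ]
```

View pics/q_scene.png

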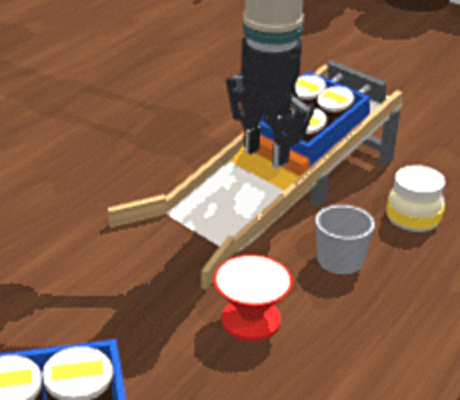

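View pics/q_wrist.png

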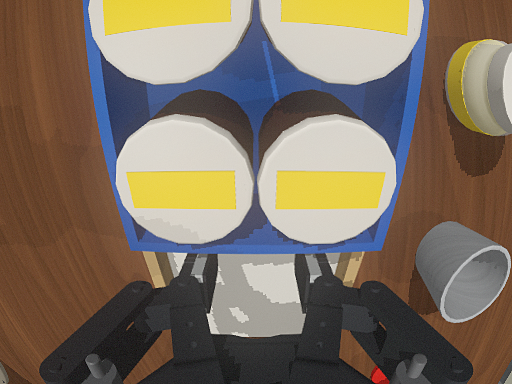

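Force is rising to 5 N, consistent with first pad contact. Continuing 1 mm at a time.

Call:
send_rows --pt "0.5 0 -0.001 -0.0003 0" --pt "0.5 0 -0.001 -0.0003 0" --pt "0.5 0 0 0 0"

```text
clock: 15.38
position: [0.5806, 0.1864, 0.0574]
ee_rot: [0.001, 0.996, -0.089, -0.0]
contact_force: [-0.8, -4.7, -3.8]
width: 0.043
```

```bash
python3 look.py r
```

```text
t 15.38 tcp [0.5806 0.1864 0.0574] F [-0.78 -4.71 -3.8 ] w 0.043
tool x angle -10.24
deck horiz fwd 132.2 lat -1.2 mm z 57.4 | deck frame [142.6  -1.2  21.2] Fdeck [-5.6 -0.1 -2.4]
```

Call:
send_rows --pt "0.5 0 -0.001 -0.0003 0" --pt "0.5 0 -0.001 -0.0003 0" --pt "0.5 0 0 0 0"

```text
clock: 15.75
position: [0.5807, 0.1877, 0.0577]
ee_rot: [0.001, 0.996, -0.089, -0.001]
contact_force: [-0.5, -7.1, -4.1]
width: 0.0427
```

```bash
python3 look.py s
```

```text
t 15.75 tcp [0.5807 0.1877 0.0577] F [-0.51 -7.1  -4.14] w 0.0427
tool x angle -10.22
deck horiz fwd 133.4 lat -1.1 mm z 57.7 | deck frame [143.8  -1.1  21.2] Fdeck [-7.9 -0.8 -2.2]
```

Call:
send_rows --pt "0.5 0 -0.001 0 0" --pt "0.5 0 -0.001 0 0" --pt "0.5 0 0 0 0"

```text
clock: 16.12
position: [0.5809, 0.1886, 0.0578]
ee_rot: [0.002, 0.996, -0.089, -0.001]
contact_force: [-1.3, -9.8, -2.3]
width: 0.0428
```

```bash
python3 look.py t
```

```text
t 16.12 tcp [0.5809 0.1886 0.0578] F [-1.26 -9.82 -2.34] w 0.0428
tool x angle -10.2
deck horiz fwd 134.5 lat -1.1 mm z 57.8 | deck frame [144.8  -1.1  21. ] Fdeck [-10.2  -0.5   0.3]
```

Call:
send_rows --pt "0.5 0 -0.001 -0.0002 0" --pt "0.5 0 -0.001 -0.0002 0" --pt "0.5 0 0 0 0"

```text
clock: 16.5
position: [0.581, 0.1899, 0.0581]
ee_rot: [0.003, 0.996, -0.089, -0.001]
contact_force: [-0.4, -12.5, -3.3]
width: 0.0425
```

```bash
python3 look.py u scene wrist
```

```text
t 16.5 tcp [0.581  0.1899 0.0581] F [ -0.39 -12.53  -3.26] w 0.0425
tool x angle -10.19
deck horiz fwd 135.7 lat -1.0 mm z 58.1 | deck frame [146.1  -1.   21. ] Fdeck [-12.8  -1.8   0.1]
```

View pics/u_scene.png

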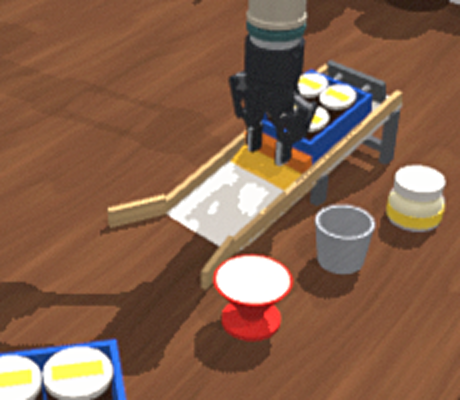

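View pics/u_wrist.png

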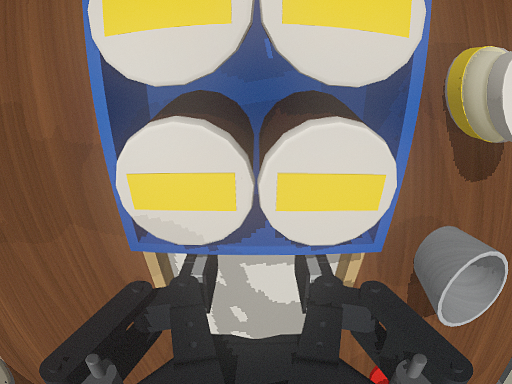

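Push is 13 N, about 6 mm into the pad by the contact point. I'll add a little, then begin easing down.

Call:
send_rows --pt "0.5 0 -0.001 -0.0002 0" --pt "0.5 0 -0.001 0 0" --pt "0.5 0 0 0 0"

```text
clock: 16.98
position: [0.5812, 0.1909, 0.0583]
ee_rot: [0.004, 0.996, -0.089, -0.001]
contact_force: [-0.2, -13.3, -3.1]
width: 0.0427
```

```bash
python3 look.py v
```

```text
t 16.98 tcp [0.5812 0.1909 0.0583] F [ -0.16 -13.34  -3.1 ] w 0.0427
tool x angle -10.17
deck horiz fwd 136.8 lat -1.0 mm z 58.3 | deck frame [147.2  -1.   20.9] Fdeck [-13.5  -2.2   0.4]
```

Call:
send_rows --pt "0.5 0 0 0.001 0" --pt "0.5 0 0 0.001 0" --pt "0.5 0 0 0 0"

```text
clock: 17.35
position: [0.5813, 0.191, 0.0579]
ee_rot: [0.004, 0.996, -0.089, -0.001]
contact_force: [-3.4, -14.9, 5.7]
width: 0.0428
```

```bash
python3 look.py w scene wrist
```

```text
t 17.35 tcp [0.5813 0.191  0.0579] F [ -3.4  -14.86   5.68] w 0.0428
tool x angle -10.17
deck horiz fwd 136.8 lat -1.1 mm z 57.9 | deck frame [147.1  -1.1  20.5] Fdeck [-13.2   0.7   9.4]
```

View pics/w_wrist.png

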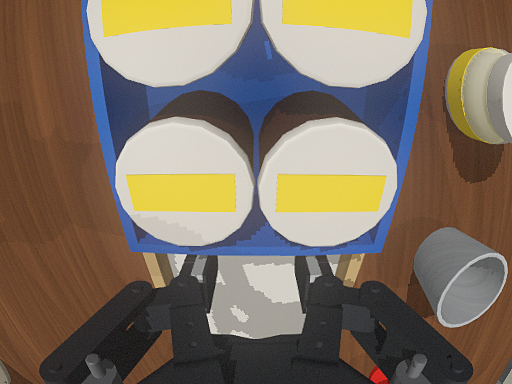

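Easing down met resistance: 5.7 N upwards and only 0.4 mm of descent, so the tail is still on the lip top. Unloading vertically and pushing a bit further.

Call:
send_rows --pt "0.5 0 0 -0.0012 0" --pt "0.5 0 -0.001 -0.0003 0" --pt "0.5 0 -0.001 -0.0003 0" --pt "0.5 0 0 0 0"

```text
clock: 17.95
position: [0.5812, 0.1926, 0.0574]
ee_rot: [0.004, 0.996, -0.089, -0.002]
contact_force: [-1.3, -14.5, -6.8]
width: 0.0427
```

```bash
python3 look.py x
```

```text
t 17.95 tcp [0.5812 0.1926 0.0574] F [ -1.29 -14.54  -6.79] w 0.0427
tool x angle -10.18
deck horiz fwd 138.4 lat -0.7 mm z 57.4 | deck frame [148.5  -0.7  19.6] Fdeck [-15.8  -1.3  -2.8]
```

The tool got pulled down 0.5 mm with 6.8 N downwards: the tail has gone past the lip and hangs on the fingertips. Easing it down while holding the push.

Call:
send_rows --pt "0.5 0 -0.0005 0.001 0" --pt "0.5 0 0 0.001 0" --pt "0.5 0 0 0 0"

```text
clock: 18.32
position: [0.5812, 0.1929, 0.0551]
ee_rot: [0.004, 0.996, -0.089, -0.002]
contact_force: [-1.2, -14.3, -6.9]
width: 0.0431
```

```bash
python3 look.py y scene wrist
```

```text
t 18.32 tcp [0.5812 0.1929 0.0551] F [ -1.24 -14.29  -6.89] w 0.0431
tool x angle -10.18
deck horiz fwd 138.7 lat -0.7 mm z 55.1 | deck frame [148.2  -0.7  17.4] Fdeck [-15.6  -1.3  -3. ]
```

View pics/y_wrist.png

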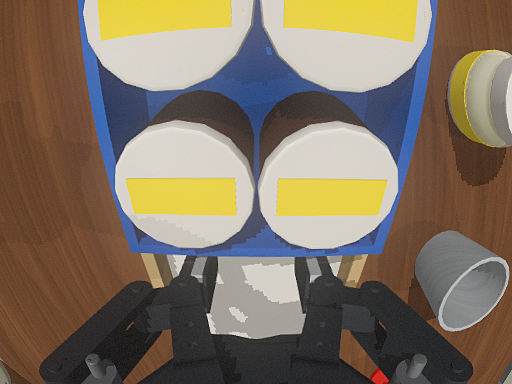

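View pics/y_scene.png

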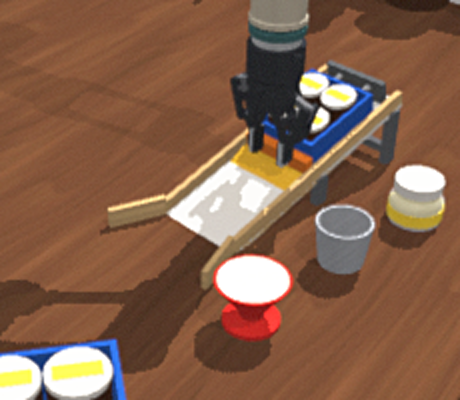

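It descends freely, with the downward pull unchanged. Continuing down along the floor normal.

Call:
send_rows --pt "0.5 0 -0.0003 0.001 0" --pt "0.5 0 -0.0003 0.001 0" --pt "0.5 0 0 0 0"

```text
clock: 18.8
position: [0.5813, 0.1932, 0.0531]
ee_rot: [0.005, 0.996, -0.089, -0.002]
contact_force: [-1.3, -16.1, -6.6]
width: 0.0428
```

```bash
python3 look.py z
```

```text
t 18.8 tcp [0.5813 0.1932 0.0531] F [ -1.28 -16.05  -6.59] w 0.0428
tool x angle -10.17
deck horiz fwd 139.0 lat -0.7 mm z 53.1 | deck frame [148.   -0.7  15.3] Fdeck [-17.2  -1.6  -2.2]
```

Call:
send_rows --pt "0.5 0 -0.0003 0.001 0" --pt "0.5 0 -0.0003 0.001 0" --pt "0.5 0 0 0 0"

```text
clock: 19.18
position: [0.5814, 0.1935, 0.0518]
ee_rot: [0.005, 0.996, -0.088, -0.002]
contact_force: [-2.3, -16.9, -3.0]
width: 0.0426
```

```bash
python3 look.py za
```

```text
t 19.18 tcp [0.5814 0.1935 0.0518] F [ -2.25 -16.88  -3.01] w 0.0426
tool x angle -10.15
deck horiz fwd 139.3 lat -0.8 mm z 51.8 | deck frame [148.   -0.8  14. ] Fdeck [-17.2  -0.8   1.5]
```

Total drop is about 7 mm, which equals the lip height, and the vertical force is easing off. One more mm down with no extra push, to confirm it's seated.

Call:
send_rows --pt "0.5 0 0 0.001 0" --pt "0.5 0 0 0.0005 0" --pt "0.5 0 0 0 0"

```text
clock: 19.55
position: [0.5815, 0.1935, 0.0516]
ee_rot: [0.005, 0.996, -0.088, -0.001]
contact_force: [-3.2, -17.8, 3.9]
width: 0.043
```

```bash
python3 look.py zb wrist scene
```

```text
t 19.55 tcp [0.5815 0.1935 0.0516] F [ -3.19 -17.78   3.85] w 0.043
tool x angle -10.15
deck horiz fwd 139.3 lat -0.8 mm z 51.6 | deck frame [148.   -0.8  13.8] Fdeck [-16.5  -0.    8.4]
```

View pics/zb_scene.png

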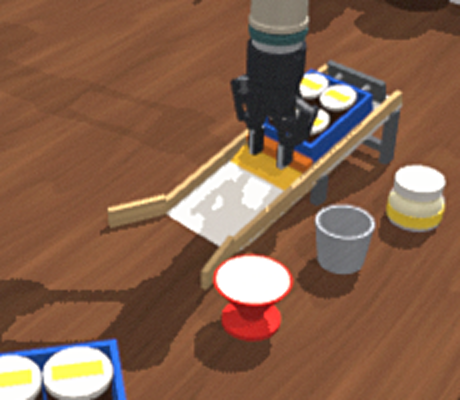

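View pics/zb_wrist.png

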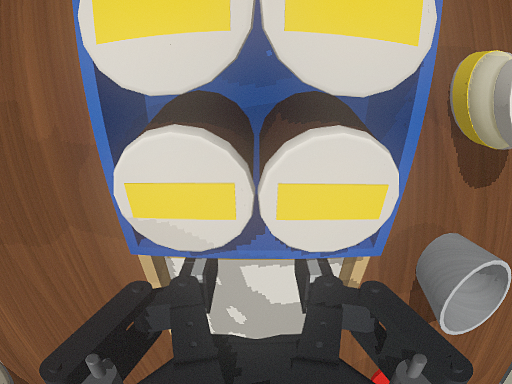

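It's seated: the force flips to +3.9 N with 0.2 mm of motion, so the tail rests on the floor behind the lip. Now backing off slowly, keeping the slight down-pressure.

Call:
send_rows --pt "0.5 0 0.001 0.0003 0" --pt "0.5 0 0.001 0.0003 0" --pt "0.5 0 0.001 0.0003 0" --pt "0.5 0 0 0 0"

```text
clock: 20.15
position: [0.5817, 0.1932, 0.0514]
ee_rot: [0.002, 0.996, -0.089, -0.001]
contact_force: [-3.7, -10.9, 5.3]
width: 0.0424
```

```bash
python3 look.py zc
```

```text
t 20.15 tcp [0.5817 0.1932 0.0514] F [ -3.71 -10.93   5.34] w 0.0424
tool x angle -10.21
deck horiz fwd 139.1 lat -1.1 mm z 51.4 | deck frame [147.7  -1.1  13.7] Fdeck [-9.6  1.7  8.1]
```

Call:
send_rows --pt "0.5 0 0.001 0.0002 0" --pt "0.5 0 0.001 0.0002 0" --pt "0.5 0 0.001 0.0002 0" --pt "0.5 0 0 0 0"

```text
clock: 20.65
position: [0.5821, 0.1918, 0.051]
ee_rot: [0.001, 0.996, -0.089, 0.0]
contact_force: [-1.7, -6.3, 5.0]
width: 0.0428
```

```bash
python3 look.py zd wrist
```

```text
t 20.65 tcp [0.5821 0.1918 0.051 ] F [-1.67 -6.28  4.99] w 0.0428
tool x angle -10.23
deck horiz fwd 137.7 lat -1.7 mm z 51.0 | deck frame [146.3  -1.7  13.7] Fdeck [-5.   0.5  6.5]
```

View pics/zd_wrist.png

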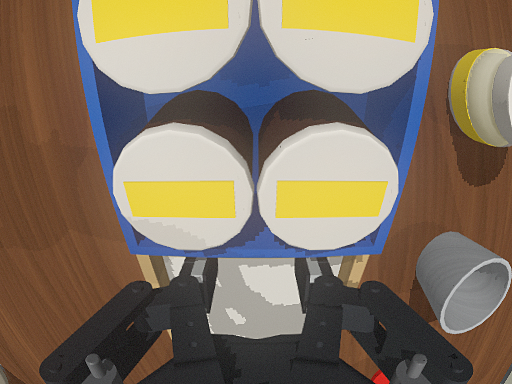

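Call:
send_rows --pt "0.5 0 0.001 0.0002 0" --pt "0.5 0 0.001 0.0002 0" --pt "0.5 0 0.001 0 0" --pt "0.5 0 0.002 0 0" --pt "0.5 0 0 0 0"

```text
clock: 21.32
position: [0.5813, 0.1881, 0.0493]
ee_rot: [-0.0, 0.996, -0.089, 0.0]
contact_force: [-0.4, -1.2, -0.1]
width: 0.0427
```

```bash
python3 look.py ze wrist
```

```text
t 21.32 tcp [0.5813 0.1881 0.0493] F [-0.35 -1.2  -0.11] w 0.0427
tool x angle -10.26
deck horiz fwd 134.0 lat -1.6 mm z 49.3 | deck frame [142.2  -1.6  13. ] Fdeck [-1.2  0.1  0.2]
```

View pics/ze_wrist.png

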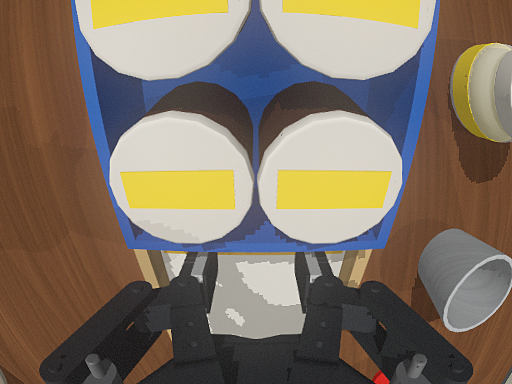

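Contact is released: ledge at row 250 ahead of the fingers, force about 1 N. Backing well away and checking the seat.

Call:
send_rows --pt "0.5 0 0.01 0 0" --pt "0.5 0 0.02 0 0" --pt "0.5 0 0.03 0 0" --pt "0.5 0 0.04 0 0" --pt "0.5 0 0.04 -0.05 0" --pt "0.5 0 0.05 -0.03 0" --pt "0.5 0 0.05 -0.02 0" --pt "0.5 0 0 0 0"

```text
clock: 22.38
position: [0.5386, -0.0517, 0.1501]
ee_rot: [0.001, 0.996, -0.092, 0.002]
contact_force: [-0.2, 0.8, -0.3]
width: 0.0429
```

Call:
send_rows --pt "0.5 0 0.05 0 0" --pt "0.5 0 0.05 0 0" --pt "0.5 0 0 0 0"

```text
clock: 22.75
position: [0.5197, -0.1482, 0.1474]
ee_rot: [0.0, 0.996, -0.091, -0.001]
contact_force: [0.5, 1.3, 0.6]
width: 0.0428
```

```bash
python3 look.py zf wrist scene top
python3 - <<'E'
from h import *
for n in("top","scene"):
    im=manip.get_image(n)[:,:,::-1].copy(); cv2.imwrite(f"pics/fin_{n}.png",im); c=manip.calibration(n)
    r=(150,95,120,110) if n=="x" else None
    O=np.array([.556,.0565,0]);R=deckR(np.radians(79.8))
    # predicted corners if seated flat: tail x=.157
    for nm,q in dict(rimRL=(.171,.055,.045),rimRR=(.171,-.055,.045),rimFL=(.301,.055,.045),rimFR=(.301,-.055,.045),ledL=(.157,.05,.024),ledR=(.157,-.05,.024)).items():
        print(n,nm,proj(c,O+R@np.array(q)).round(1))
    s=(slice(120,230),slice(80,260)) if n=="top" else (slice(115,215),slice(265,385))
    cv2.imwrite(f"pics/fin_{n}_crop.png",cv2.resize(im[s],None,fx=4,fy=4,interpolation=cv2.INTER_CUBIC))
E
```

```text
t 22.75 tcp [ 0.5197 -0.1482  0.1474] F [0.47 1.3  0.62] w 0.0428
tool x angle -10.49
deck horiz fwd -207.9 lat -0.5 mm z 147.4 | deck frame [-162.7   -0.5  196.2] Fdeck [ 1.5 -0.2  0.2]
top rimRL [172.2 193.5]
top rimRR [181.4 151.4]
top rimFL [119.4 182.6]
top rimFR [129.3 139.4]
top ledL [177.9 193. ]
top ledR [185.9 155.5]
scene rimRL [293.9 149.1]
scene rimRR [324.3 163.7]
scene rimFL [324.1 124.1]
scene rimFR [354.9 136.8]
scene ledL [292.9 158.2]
scene ledR [320.3 171.8]
```

View pics/fin_top_crop.png

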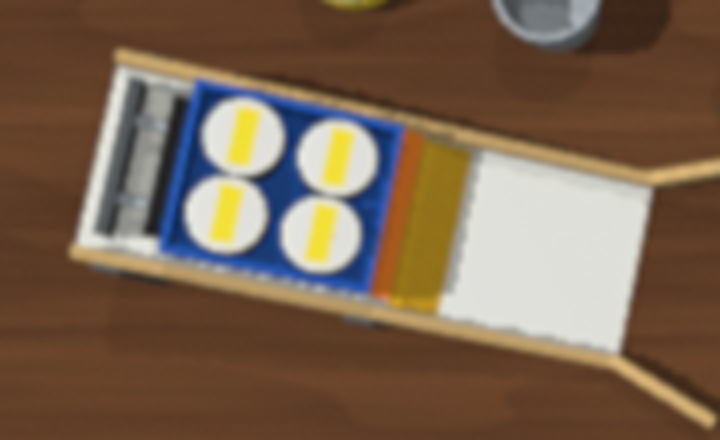

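View pics/fin_scene_crop.png

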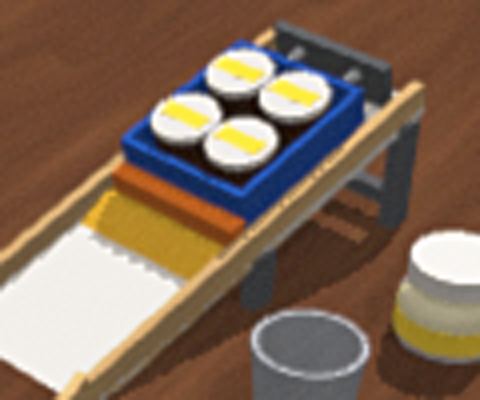

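View pics/zf_wrist.png

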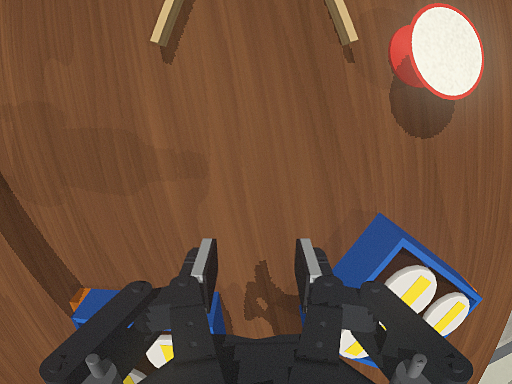

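In the top crop, the crate's rear rim corners map to (172.2,193.2) and (181.0,151.8). Seated flat against the lip predicts (172.2,193.5) and (181.4,151.4), so they agree to about 1 mm. The whole yellow lip bar is visible behind the orange ledge, and the cup, dripper and tub look unmoved. One last check that it's at rest, then I hand in.

Call:
send_rows --pt "0.5 0 0 0 0" --pt "0.5 0 0 0 0" --pt "0.5 0 0 0 0" --pt "0.5 0 0 0 0" --pt "0.5 0 0 0 0" --pt "0.5 0 0 0 0"

```text
clock: 23.75
position: [0.5208, -0.1458, 0.1482]
ee_rot: [0.0, 0.996, -0.089, 0.0]
contact_force: [0.2, -0.4, 0.1]
width: 0.0426
```

Run:
```python
from h import *
a=cv2.imread("pics/fin_top.png");b=manip.get_image("top")[:,:,::-1]
a0=cv2.imread("pics/a_top.png")
d=lambda x,y:(cv2.absdiff(x,y).max(2))
print("crate/ramp changed px since release",(d(a,b)[125:225,90:250]>25).sum())
print("bystander region changed px since start",(d(a0,b)[80:126,140:300]>40).sum())
print(manip.get_state()["contact_force"].round(2)); print(manip.sign_off())
```

```text
crate/ramp changed px since release 0
bystander region changed px since start 0
[0.34 0.32 0.12]
the job is handed in; nothing more can be done
None
```

The blue crate is on the ramp behind the yellow lip, held there with the robot clear of it, and the job is handed in after about 24 s. `sign_off` gave no verdict.

I pushed the small crate (about 128 x 112 mm) by its orange ledge through the funnel and up the slope until I felt the pad. The tail cleared the lip on the second try: the first easing-down met resistance at about 16 N in total, so I pushed about 1.5 mm further. I then lowered the tail about 7 mm while still pushing and backed off slowly. The highest push I read was about 18.5 N. Forces were only read at the end of each move, so a brief higher peak can't be ruled out.

**Last checks:**
- **Seat (top view):** the rear rim corners were within about 0.5 px (1 mm) of where a flat crate against the lip should be. The front corners were within about 1.3 px.
- **Seat (scene view):** three of the four rim corners I read off by eye were within about 1.5 px. The rear-left one was about 3 px off, which I put down to calibration and reading the blurry crop.
- **At rest:** nothing changed around the crate and ramp in the second after release, and the tool force was about 0.
- **Bystanders:** no pixels changed in the region checked, which held the cup and tub and most of the dripper. Its lower part lay outside that region, but it looked unmoved by eye.

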